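Lock a carrier into the carving jig

ROBOT

A 6-joint arm with a two-finger parallel gripper is mounted at the origin on the work surface. World frame = base frame: x ahead of the robot, y to its left, z up, the work surface at z = 0. Lengths are in m, angles in degrees, forces in N, time in s.
With the tool pointing down it reaches from about 0.4 to 0.825 m from the base axis. Payload 7 kg.
Tool frame: the origin (TCP) lies midway between the tips of the shut fingers; the grasp point (between the pads) lies 19 mm behind it; z points along the fingers, y is the line along which they close (so a half turn about z gives the same grasp; the last joint's range is limited). The gripper opens to 88 mm and grips with 3 to 60 N. Pads are 19 mm wide; open, the fingers measure 130 mm over their backs; the gripper's body (78 mm by 193 mm) begins 47 mm behind the grasp point.
Start: joints at [88.127, 20.546, 0.682, 0, -70.136, -16.507], TCP at [0.213, 0.641, 0.191] pointing down, gripper open.
Joint ranges: [-176.03, 176.03], [-82.01, 121.73], [-58.28, 71.71], [-173.87, 95.51], [-174.79, -0.11], [-173.66, 173.66]. Speed limits (degrees/s): [136.94, 136.94, 172.46, 180, 180, 180].

INTERFACE

Orientations are given as [roll, pitch, yaw] about the fixed x, y, z axes, in that order (R = Rz(yaw) Ry(pitch) Rx(roll)).
In Python, from plant import r gives the robot as it stands. The module is installed in compiled form; this text tells all that it offers.
- The arm moves only by the tool play_rows, never from a script. Its argument "rows" is a list of rows, each an object with "slide": the shift along the tool's x, y, z as a fraction of full scale, a list of three; "delta_rot": the turn, a rotation vector about the tool's x, y, z as a fraction of full scale, a list of three; "fingers": the opening, from -1 (shut) to 1 (fully open). In form: [{"slide": [x, y, z], "delta_rot": [rx, ry, rz], "fingers": fingers}, ...]. A call has 1 to 8 rows; each row shifts and turns the commanded pose from where the row before left it, along the tool's axes as they then stand; what a row does not reach is not made up. Full scale, the value 1, is 0.15 m for a shift and 0.08 rad for a turn. A row lasts 1/8 s, in which the tool goes at most 62.5 mm and 10.7 degrees, less where a joint would pass 70% of its speed; a pose out of reach is approached as far as the arm can. A call with a number of a shift or a turn outside -1 to 1 is refused whole. A call with a gripper value outside its range is refused whole. The fingers move at their own pace and stop on an object; "squeeze" is the grip in N (left out, the last holds). Time passes only in rows, so rows that do not move let the fingers close. It gives the time, the measured TCP pose, the force, the opening and the grip force at its end, in the units of the state.
- r.get_state(): the state, without advancing time (a new reading comes with each control period).
- r.capture(name): name is "scene" or "top"; returns a dict with "image" (384x512x3 uint8, blue, green, red), "fx", "fy", "cx", "cy" (pixels), "distortion" ([k1, k2, p1, p2, k3] as OpenCV has them; the pictures are not rectified), "R" (3x3) and "t" (3): a world point X has camera coordinates R X + t. Camera axes: x right, y down, z forward; pixel columns grow to the right and rows downward; lengths in m; the calibration is good to about 2 mm. A picture is of the moment at which its call begins. There is no depth.
- r.close_job(): hands the job in; it is judged then, once.
The state is a dict: "time_s": time; "joints": joint angles; "qd": joint speeds; "joint_torque": joint torques, N m; "tcp_pos": TCP position; "eef_rot": TCP orientation; "contact_force": force on the tool from outside, world axes, zero at the start; "moment": the same for the moment, N m; "gripper_width": finger opening in m; "gripper_force": force on a finger pad.
Only numpy, scipy, OpenCV 4.12 (cv2) and the standard library are available. Lean on these libraries where they do the work, as an engineer would, in place of code of your own. Each camera call takes 0.05 s, during which the arm holds its last target. There are 200 camera calls.

TASK

Load the wooden carrier plate with its half-turned blank into the carving jig: nose under the aluminium overhang against the sprung pad, heel dropped behind the low sill, lying flat, pushing no harder than about 20 N, and let go of it. Then swing the red gate over the heel and press it down until its sprung tongue snaps under the strike roller and it stays shut. Leave the other things on the bench where they are.

Things in the scene. Friction and masses are not known exactly. Their poses are not given: they have to be found in the camera images.
- carrier: Square light-wood block 24 x 24 mm, 12 to 52 mm above the bench, with a turned finial above, up to 78 mm, glued upright on a dark plate 90 (x) x 60 (y) x 12 mm: centred across, but lengthwise anywhere: the plate's middle lies up to 11 mm off along x, either way; this is not reported. 0.16 kg. Origin: below the block's axis at the plate's underside; z up. Grasp the block across its y faces.
- jig: Fixed carving jig, 155 x 124 mm, wooden floor 12 mm above the bench. Origin: on the bench below the middle of the seated plate; z up, x towards the overhang (nose end), y towards the strike post. The plate (either end first) goes in only tilted nose down, about 6 to 14 degrees; then the heel drops behind the sill. Seated: plate flat on the floor, lengthwise along x, heel touching the sill.
- pocket (a point): On the jig's floor below the middle of the overhang's edge: jig frame (35, 0, 12) mm, jig axes. The aluminium overhang covers the floor from jig x 35 to 75 mm, is 92 mm wide; its underside is 17, its top 25 mm above the floor. Cheeks from jig x 22 mm on leave a pocket 65 mm wide.
- pad_face (a point): Centre of the blue sprung pad's face, under the overhang, looking to -x: jig frame (43, 0, 19) mm when free; jig axes. It yields 4.5 mm (to x = 47.5), where it is solid; 3 N when first touched, 6.3 N fully in. Feel for that (over 30 N bruises the plate): only with the nose at x = 45.5 to 47.5 can the heel drop; when let go, the pad presses the heel back against the sill.
- sill (a point): Middle of the inner top edge of the low aluminium sill: jig frame (-45, 0, 19) mm, jig axes. The sill is 7 mm high above the floor, 60 mm wide, and spans jig x -55 to -45 mm. From it to the overhang's edge are only 80 mm.
- gate (a joint): Angle of the red gate in rad: 0 = shut, level across the carrier's heel; starts wide open, 1.8 to 2.1, leaning outward to the jig's -y, and stays where left (stiff hinge, 0.03 N m). Bar 16 mm wide, 10 mm thick, 76 mm from the hinge line to its end. Shut, its underside is 26 and its top 36 mm above the bench. It cannot shut unless the heel is down.
- gate_hinge (a point): On the gate's hinge line: jig frame (-38, -42, 31) mm. Axes of the gate: x along the hinge line (the jig's x), y from the hinge to the free end.
- gate_tab (a point): Centre of the upper (when open: outer) face of the red thumb tab, the place to push: in the gate_hinge frame (-22, 59, 5) mm. The tab is 10 mm thick, sticks out from the bar towards the jig's -x and spans x -36 to -6, y 44 to 74 mm in that frame. Shut: jig frame (-60, 17, 36) mm. Gate axes.
- tongue (a joint): How far (m) the steel tongue in the gate's free end is pushed back: 0 = fully out, at most 0.008; spring 2 to 4 N. Its underside slopes: pressed down, it rides back some 4 mm past the strike roller, from 0.14 to 0.05 rad before shut, and snaps out beneath it. Takes about 12 N down on the tab.
- strike_top (a point): Top of the fixed steel strike roller on its post: jig frame (-38, 43, 40) mm, jig axes.
- mallet: Bystander: wooden mallet, 260 mm, lying; origin on the bench below its middle, x along the handle.
- gouge: Bystander: turning gouge with dark handle, 220 mm, lying; origin on the bench, x along it.
- bowl: Bystander: turned wooden bowl, 120 mm across, 45 mm high; origin under its centre.
- glue: Bystander: white glue bottle, 56 mm across, 130 mm tall; origin under its centre.
- sander: Bystander: cork sanding block 70 x 110 x 28 mm; origin under its centre.
- billet: Bystander: upright round wood billet, 64 mm across, 110 mm tall; origin under its centre.
- offcut: Bystander: wood offcut 45 x 90 x 40 mm; origin under its centre.
Not all that is in view belongs to the job. What is shaped like the carrier but blue or purple is not meant. Leave any purple look-alike of the jig alone.

How it is judged (in metres and radians):
On the way, in this order (a step that is already met when the one before it is completed fails the run):
1. the carrier lies flat in the jig, nose under the overhang, heel behind the sill, let go, while the gate is still open (x of carrier in the frame of jig between -0.015 and 0.015 m and y of carrier in the frame of jig between -0.005 and 0.005 m and z of carrier in the frame of jig between 0.01 and 0.0145 m and angle between carrier's own z axis and vertical below 0.04 rad and angle between the x axis of carrier and the x axis of jig, either way round below 0.12 rad and contact force between carrier and the fingers below 0.1 N and value of joint gate above 0.3 rad), for 0.2 s.
2. the gate is shut over the heel with its tongue out beneath the strike (value of joint gate below 0.04 rad and value of joint tongue below 0.002 m), for 0.2 s.
At the end, for the whole second after the job is handed in: Carrier let go, at rest and flat (0.04 rad) in the jig: origin within 15 mm along (blank glued off centre) and 5 mm across of the jig's, 10 to 14.5 mm above it, lengthwise within 0.12 rad; gate shut (under 0.04 rad) and tongue out again (under 2 mm pushed back) (all of step 2 and x of carrier in the frame of jig between -0.015 and 0.015 m and y of carrier in the frame of jig between -0.005 and 0.005 m and z of carrier in the frame of jig between 0.01 and 0.0145 m and angle between carrier's own z axis and vertical below 0.04 rad and angle between the x axis of carrier and the x axis of jig, either way round below 0.12 rad and contact force between carrier and the fingers below 0.1 N and linear speed of carrier below 0.02 m/s); the robot touches nothing.
It fails at once if a bystander is moved by more than 30 mm (distance of any of mallet, gouge, bowl, glue, sander, billet, offcut from where it was at the start of the episode above 0.03 m).
It fails at once if the carrier is forced against the jig with more than 32 N (contact force between carrier and jig above 32 N).
It also fails if it takes over 67 s, if anything falls off the work surface, if the arm or the gripper's body presses on something with over 40 N, if the wrist force passes 120 N, or if a joint passes its speed limit or range.

## Working session

There is one attempt and no reset: what is moved stays moved. The work goes in short steps, Python scripts to look and compute and a tool call to move; the robot and the scene stay as the last step left them, time stands still between calls to the robot, and variables do not carry over. Pictures are saved under pics/ and viewed, at most 10 in all, crops included, and the job is handed in when it is done.

Besides the shell and the picture viewer there is one more tool, called in YAML: its name, and indented under it one key for each argument. play_rows: Moves the arm, as the interface text tells. Shift numbers are shares of 0.15 m and turn numbers shares of 0.08 rad, none past 1 either way. Its arguments: {"type":"object","properties":{"rows":{"type":"array"},"squeeze":{"type":"number"}},"required":["rows"]}

```bash
mkdir -p pics; cat > h.py <<'E'
import numpy as np, cv2
from plant import r
def K(c): return np.array([[c["fx"],0,c["cx"]],[0,c["fy"],c["cy"]],[0,0,1.]]),np.array(c["distortion"],float)
def cast(c,uv,z):
    k,d=K(c); p=cv2.undistortPoints(np.array(uv,float).reshape(-1,1,2),k,d)[:,0]
    R=np.array(c["R"]);t=np.array(c["t"]); o=-R.T@t
    D=np.c_[p,np.ones(len(p))]@R
    return o+D*((z-o[2])/D[:,2])[:,None]
def proj(c,X):
    k,d=K(c); return cv2.projectPoints(np.array(X,float).reshape(-1,3),cv2.Rodrigues(np.array(c["R"],float))[0],np.array(c["t"],float),k,d)[0][:,0]
E
python3 - <<'E'
from h import *
import pickle
for n in("scene","top"):
    c=r.capture(n); pickle.dump(c,open(n+".pkl","wb")); cv2.imwrite(f"pics/{n}0.png",cv2.resize(c["image"],(800,600),interpolation=cv2.INTER_CUBIC))
    print(n,-np.array(c["R"]).T@c["t"],c["fx"])
print(r.get_state())
E
```

```text
scene [1.31079816 1.13295154 0.90578127] 472.4948472967783
top [0.31556113 0.02585913 1.44442503] 421.2681729577153
{'time_s': 0.1, 'joints': array([ 8.81271073e+01,  2.05874795e+01,  6.39121161e-01, -1.93349831e-02,
       -7.01356793e+01, -1.65068249e+01]), 'qd': array([ 0.04769177, -0.10523003,  0.17869434,  0.04588906, -0.02326719,
        0.01745975]), 'joint_torque': array([-1.18322569e-03, -5.84160841e+01,  2.93751955e+01,  7.01562926e+00,
        1.01806229e-02, -5.27700149e-05]), 'tcp_pos': array([0.21270191, 0.64009039, 0.18991046]), 'eef_rot': array([ 1.79914261e+02, -6.45203417e-03, -1.83862959e+01]), 'contact_force': array([-0.32132242, -0.25321532,  0.06285156]), 'moment': array([-0.0452463 , -0.02827114,  0.00886527]), 'gripper_force': 0.0, 'gripper_width': 0.08775151535650648}
```

View pics/top0.png

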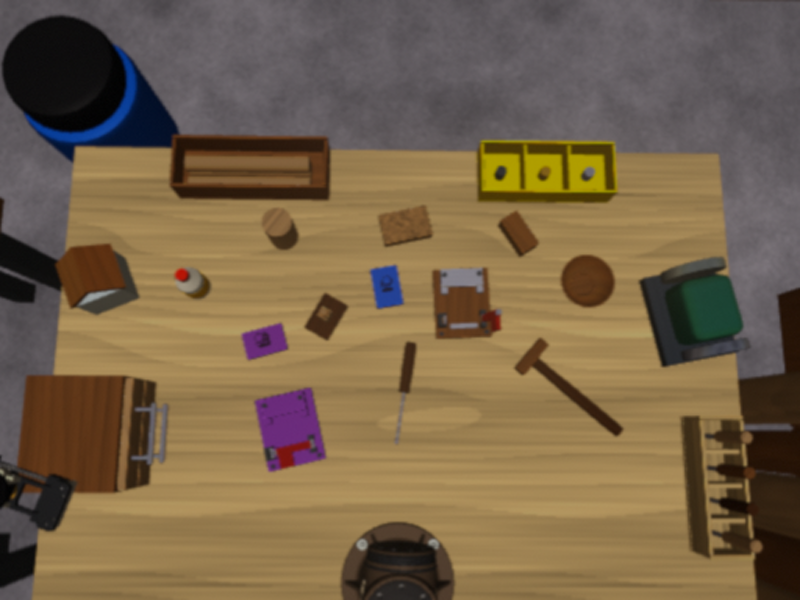

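View pics/scene0.png

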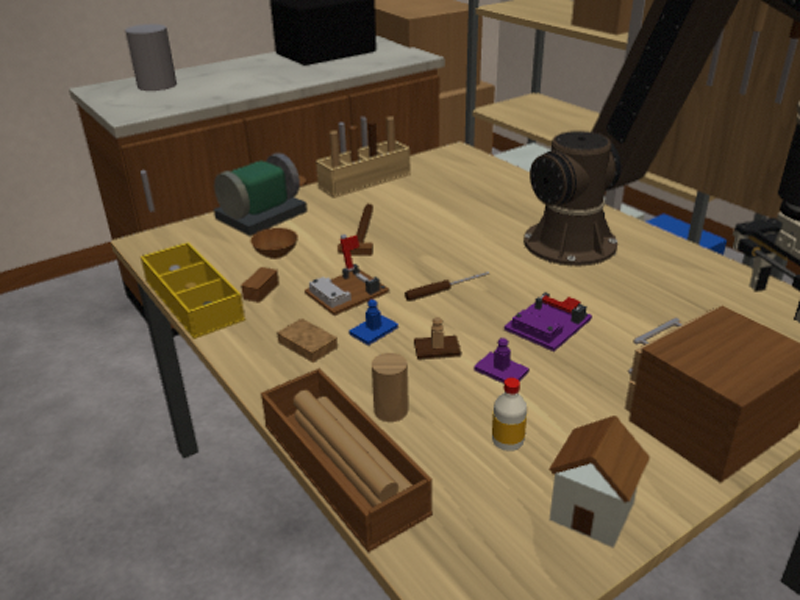

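The top view shows the carrier at (326,316), the real jig at (462,303) with its overhang up (world +x), and the open red gate at (493,320) on -y. The blue and purple look-alikes stand apart from both.

```bash
python3 - <<'E'
from h import *
import pickle
T=pickle.load(open("top.pkl","rb"));S=pickle.load(open("scene.pkl","rb"))
print(cast(T,[[326/1.5625,316/1.5625],[462/1.5625,303/1.5625]],0.012))
a=T["image"][165:225,265:330];b=T["image"][180:225,185:230]
c=S["image"][145:202,190:255];d=S["image"][195:235,255:305]
f=lambda i:cv2.resize(i,(400,300),interpolation=cv2.INTER_CUBIC)
f=lambda i:cv2.copyMakeBorder(cv2.resize(i,None,fx=min(400/i.shape[1],300/i.shape[0]),fy=min(400/i.shape[1],300/i.shape[0]),interpolation=cv2.INTER_CUBIC),0,0,0,0,0)
o=np.zeros((600,800,3),np.uint8)
for i,im in enumerate([a,b,c,d]):
    g=f(im);print(i,g.shape[1]/im.shape[1]);o[i//2*300:i//2*300+g.shape[0],i%2*400:i%2*400+g.shape[1]]=g[:300,:400]
cv2.imwrite("pics/crop1.png",o)
E
```

```text
[[ 0.55231339  0.15961228  0.012     ]
 [ 0.58378232 -0.14075858  0.012     ]]
0 5.0
1 6.666666666666667
2 5.2615384615384615
3 7.5
```

View pics/crop1.png

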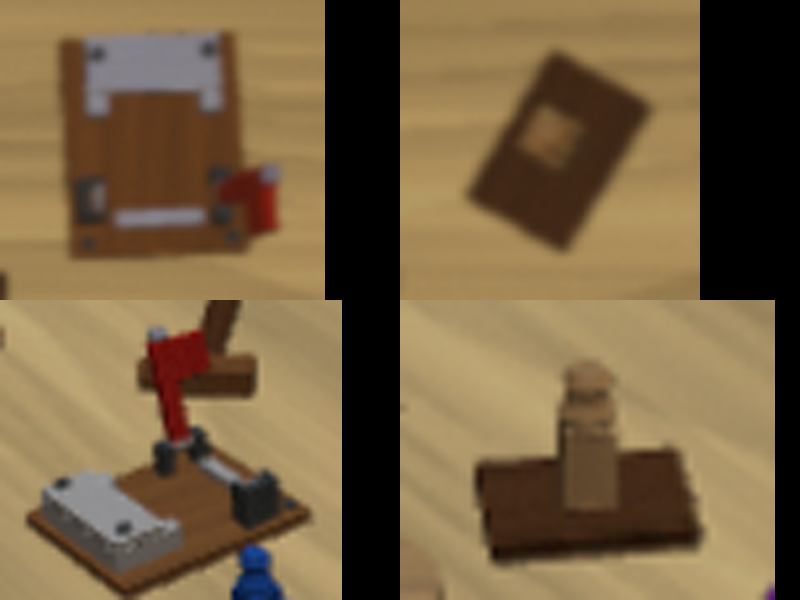

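```bash
python3 - <<'E'
from h import *
import pickle
from scipy.optimize import least_squares
T=pickle.load(open("top.pkl","rb"));S=pickle.load(open("scene.pkl","rb"))
# pixel centers: resized coordinate x -> (x+.5)/s-.5
def ua(p,s,o): return (np.array(p,float)+.5)/s-.5+np.array(o)
# jig, top
A=ua([(85,38),(219,33),(108,93),(200,91),(115,211),(204,207),(117,226),(205,222)],5,(265,165))
M=np.array([(75,46,37),(75,-46,37),(35,None,37),(35,None,37),(-45,30,19),(-45,-30,19),(-55,30,19),(-55,-30,19)],dtype=float)/1e3
W=np.array([cast(T,[p],z)[0] for p,z in zip(A,M[:,2])])
def res(q):
    c,s=np.cos(q[2]),np.sin(q[2]); d=W[:,:2]-q[:2]
    L=np.c_[d[:,0]*c+d[:,1]*s,-d[:,0]*s+d[:,1]*c]-M[:,:2]
    return np.nan_to_num(L).ravel()
s=least_squares(res,[.58,-.14,0]);print("jig",s.x[:2],np.degrees(s.x[2]));print((s.fun.reshape(-1,2)*1e3).round(1).tolist())
# carrier
def plate(c,x0,x1,y0,y1,thr):
    im=cv2.resize(c["image"][y0:y1,x0:x1],None,fx=8,fy=8,interpolation=cv2.INTER_CUBIC)
    m=(im.max(2)<thr).astype(np.uint8)
    cn=max(cv2.findContours(m,0,2)[0],key=cv2.contourArea)[:,0]
    return ua(cn,8,(x0,y0))
cn=plate(T,185,230,180,225,115)
w=cast(T,cn,.012)[:,:2]; rc=cv2.minAreaRect((w*1e3).astype(np.float32)); print("plate",rc)
b=ua([(152,137)],20/3,(185,180));print("block top px",b,cast(T,b,.052),cast(T,b,.078))
E
```

```text
jig [ 0.5828509  -0.14022718] 2.8076130315762917
[[-0.9, 0.3], [-1.1, -0.1], [-0.1, 0.0], [-1.3, 0.0], [0.9, 0.8], [1.2, -0.5], [0.5, 0.0], [0.7, -0.5]]
plate ((553.0538940429688, 160.944580078125), (62.74776840209961, 91.23896026611328), 60.215938568115234)
block top px [[207.375 200.125]] [[0.55284582 0.16027136 0.052     ]] [[0.54841513 0.15776155 0.078     ]]
```

play_rows:
  rows:
    - {"slide":[0.32,0.235,0],"delta_rot":[0,0,0],"fingers":1}
    - {"slide":[0.32,0.235,0],"delta_rot":[0,0,0],"fingers":1}
    - {"slide":[0.32,0.235,0],"delta_rot":[0,0,0],"fingers":1}
    - {"slide":[0.32,0.235,0],"delta_rot":[0,0,0],"fingers":1}
    - {"slide":[0.32,0.235,0],"delta_rot":[0,0,0],"fingers":1}
    - {"slide":[0.32,0.235,0],"delta_rot":[0,0,0],"fingers":1}
    - {"slide":[0.32,0.235,0],"delta_rot":[0,0,0],"fingers":1}
    - {"slide":[0.32,0.235,0],"delta_rot":[0,0,0],"fingers":1}

```text
time_s: 1.1
tcp_pos: [0.489, 0.2501, 0.1907]
eef_rot: [180.0, 0.0, -18.4]
contact_force: [-0.4, 0.4, 0.5]
gripper_width: 0.0878
gripper_force: 0.0
```

play_rows:
  rows:
    - {"slide":[0.3,0.22,0],"delta_rot":[0,0,0],"fingers":1}
    - {"slide":[0.3,0.22,0],"delta_rot":[0,0,0],"fingers":1}
    - {"slide":[0,0,0],"delta_rot":[0,0,0.83],"fingers":1}
    - {"slide":[0,0,0],"delta_rot":[0,0,0.83],"fingers":1}
    - {"slide":[0,0,0],"delta_rot":[0,0,0.83],"fingers":1}
    - {"slide":[0,0,0],"delta_rot":[0,0,0],"fingers":1}
    - {"slide":[0,0,0],"delta_rot":[0,0,0],"fingers":1}

```text
time_s: 1.98
tcp_pos: [0.5528, 0.1608, 0.1906]
eef_rot: [180.0, 0.0, -29.7]
contact_force: [-0.3, 0.4, 0.3]
gripper_width: 0.0871
gripper_force: 0.0
```

play_rows:
  squeeze: 25
  rows:
    - {"slide":[0,0,0.3],"delta_rot":[0,0,0],"fingers":1}
    - {"slide":[0,0,0.3],"delta_rot":[0,0,0],"fingers":1}
    - {"slide":[0,0,0.3],"delta_rot":[0,0,0],"fingers":1}
    - {"slide":[0,0,0.22],"delta_rot":[0,0,0],"fingers":1}
    - {"slide":[0,0,0],"delta_rot":[0,0,0],"fingers":1}
    - {"slide":[0,0,0],"delta_rot":[0,0,0],"fingers":1}

```text
time_s: 2.72
tcp_pos: [0.5539, 0.1614, 0.024]
eef_rot: [-179.9, -0.1, -29.7]
contact_force: [1.0, 0.2, 0.3]
gripper_width: 0.0875
gripper_force: 0.0
```

```bash
python3 - <<'E'
from h import *
T=r.capture("top");S=r.capture("scene")
a=cv2.resize(T["image"][175:235,175:235],(400,400),interpolation=cv2.INTER_CUBIC)
b=cv2.resize(S["image"][180:250,245:315],(400,400),interpolation=cv2.INTER_CUBIC)
cv2.imwrite("pics/g1.png",np.hstack([a,b]))
E
```

```text
(no output)
```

View pics/g1.png

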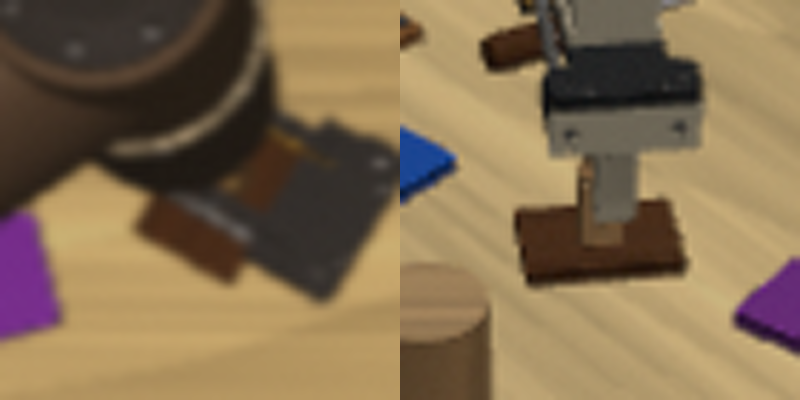

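```bash
python3 - <<'E'
from h import *
import pickle
S=pickle.load(open("scene.pkl","rb"))
ua=lambda p,s,o:(np.array(p,float)+.5)/s-.5+np.array(o)
P=ua(np.array([(477,465),(680,450),(697,538),(490,552)])-[400,300],7.5,(255,195))
w=cast(S,P,.012)[:,:2]; print(w.round(4), w.mean(0))
q=cast(S,ua(np.array([(562,508),(617,511)])-[400,300],7.5,(255,195)),.012)[:,:2]
u=np.array([.868,-.497]);n=np.array([.497,.868])
print("block front edge along/across rel plate", (q-w.mean(0))@u,(q-w.mean(0))@n)
E
```

```text
[[0.5791 0.117 ]
 [0.502  0.1611]
 [0.5365 0.2149]
 [0.6117 0.1706]] [0.55732164 0.16591424]
block front edge along/across rel plate [ 0.01087623 -0.01197081] [0.00410818 0.00914018]
```

play_rows:
  squeeze: 40
  rows:
    - {"slide":[0,0,0],"delta_rot":[0,0,0],"fingers":-1}
    - {"slide":[0,0,0],"delta_rot":[0,0,0],"fingers":-1}
    - {"slide":[0,0,0],"delta_rot":[0,0,0],"fingers":-1}
    - {"slide":[0,0,0],"delta_rot":[0,0,0],"fingers":-1}
    - {"slide":[0,0,0],"delta_rot":[0,0,0],"fingers":-1}
    - {"slide":[0,0,0],"delta_rot":[0,0,0],"fingers":-1}

```text
time_s: 3.58
tcp_pos: [0.5529, 0.1608, 0.0227]
eef_rot: [180.0, 0.0, -29.8]
contact_force: [0.2, -0.0, 0.3]
gripper_width: 0.0331
gripper_force: 0.0
```

play_rows:
  rows:
    - {"slide":[0,0,0],"delta_rot":[0,0,0],"fingers":-1}
    - {"slide":[0,0,0],"delta_rot":[0,0,0],"fingers":-1}
    - {"slide":[0,0,0],"delta_rot":[0,0,0],"fingers":-1}
    - {"slide":[0,0,0],"delta_rot":[0,0,0],"fingers":-1}

```text
time_s: 4.08
tcp_pos: [0.5529, 0.1608, 0.0227]
eef_rot: [180.0, 0.0, -29.8]
contact_force: [-0.4, -1.0, -1.5]
gripper_width: 0.0181
gripper_force: 35.2
```

play_rows:
  rows:
    - {"slide":[0,0,0],"delta_rot":[0,0,0],"fingers":-1}
    - {"slide":[0,0,0],"delta_rot":[0,0,0],"fingers":-1}

```text
time_s: 4.32
tcp_pos: [0.5528, 0.1607, 0.0227]
eef_rot: [180.0, 0.0, -29.8]
contact_force: [0.8, -0.4, -0.9]
gripper_width: 0.018
gripper_force: 35.2
```

```bash
python3 - <<'E'
from h import *
T=r.capture("top");S=r.capture("scene")
a=cv2.resize(T["image"][175:235,175:235],(400,400),interpolation=cv2.INTER_CUBIC)
b=cv2.resize(S["image"][190:240,250:300],(400,400),interpolation=cv2.INTER_CUBIC)
cv2.imwrite("pics/g2.png",np.hstack([a,b]))
E
```

```text
(no output)
```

View pics/g2.png

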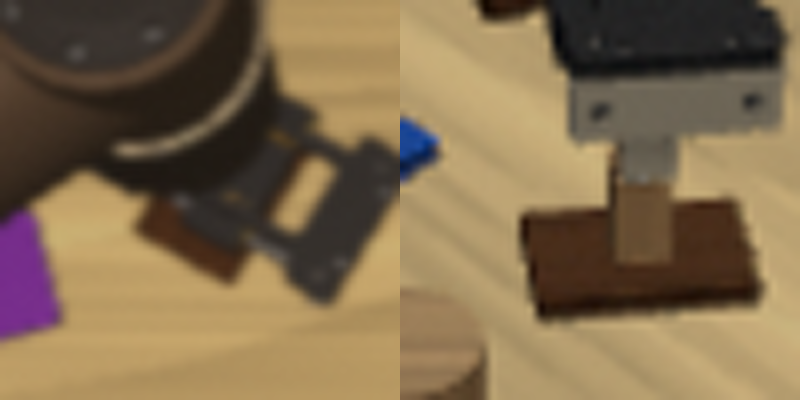

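```bash
python3 - <<'E'
from h import *
import pickle
S=pickle.load(open("scene.pkl","rb")); T=pickle.load(open("top.pkl","rb"))
p=np.array(r.get_state()["tcp_pos"]); n=np.array([.497,.868,0]); print(p)
for dz in(0,.012,.03):
  X=p+n*.010+[0,0,dz]; print(dz,((proj(S,[X])[0]-[250,190])*8+[403.5,3.5]).round())
X=np.r_[p[:2],0.012]; 
print("block base front at plate top, top edge",[((proj(S,[np.r_[p[:2],z]+n*.012])[0]-[250,190])*8+[403.5,3.5]).round() for z in (.012,.052)])
E
```

```text
[0.55283323 0.16078004 0.02269211]
0 [643. 237.]
0.012 [643. 212.]
0.03 [644. 175.]
block base front at plate top, top edge [array([644., 261.]), array([644., 179.])]
```

The fingers visibly end at the block's top (crop y≈180), about 30 mm above where the reported TCP puts them. The 18 mm opening fits the finial, not the 24 mm block. I'll open and go lower step by step.

play_rows:
  rows:
    - {"slide":[0,0,0],"delta_rot":[0,0,0],"fingers":1}
    - {"slide":[0,0,0],"delta_rot":[0,0,0],"fingers":1}
    - {"slide":[0,0,0],"delta_rot":[0,0,0],"fingers":1}
    - {"slide":[0,0,0],"delta_rot":[0,0,0],"fingers":1}
    - {"slide":[0,0,0.04],"delta_rot":[0,0,0],"fingers":1}
    - {"slide":[0,0,0.03],"delta_rot":[0,0,0],"fingers":1}
    - {"slide":[0,0,0.03],"delta_rot":[0,0,0],"fingers":1}
    - {"slide":[0,0,0],"delta_rot":[0,0,0],"fingers":1}

```text
time_s: 5.42
tcp_pos: [0.5526, 0.1606, 0.0072]
eef_rot: [179.9, 0.0, -29.8]
contact_force: [0.7, 0.2, -0.4]
gripper_width: 0.0864
gripper_force: 0.0
```

```bash
python3 - <<'E'
from h import *
T=r.capture("top");S=r.capture("scene")
print(r.get_state()["contact_force"],r.get_state()["tcp_pos"])
b=cv2.resize(S["image"][170:245,240:315],(600,600),interpolation=cv2.INTER_CUBIC)
cv2.imwrite("pics/g3.png",b)
E
```

```text
[0.39871055 0.60189178 0.46920329] [0.55294569 0.16080209 0.00767201]
```

View pics/g3.png

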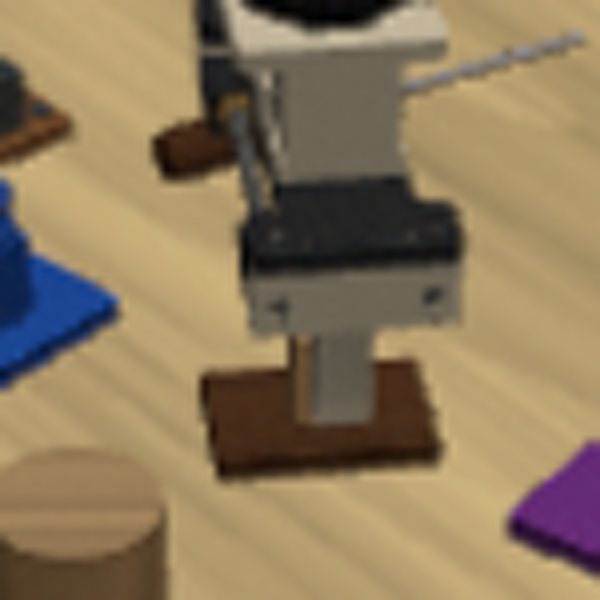

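```bash
python3 - <<'E'
from h import *
import pickle
S=pickle.load(open("scene.pkl","rb"))
n=np.array([.497,.868,0]);p=np.array([.553,.161,0])
for k in(.045,.065):
  for z in(.008,.03,.04,.05): print(k,z,((proj(S,[p+n*k+[0,0,z]])[0]-[240,170])*8+3.5).round())
for k in(.01,.03):
  for z in(.05,.06,.07): print("g2",k,z,((proj(S,[p+n*k+[0,0,z]])[0]-[250,190])*8+[403.5,3.5]).round())
E
```

```text
0.045 0.008 [335. 480.]
0.045 0.03 [336. 434.]
0.045 0.04 [336. 413.]
0.045 0.05 [336. 392.]
0.065 0.008 [343. 511.]
0.065 0.03 [343. 465.]
0.065 0.04 [343. 444.]
0.065 0.05 [344. 423.]
g2 0.01 0.05 [643. 181.]
g2 0.01 0.06 [644. 160.]
g2 0.01 0.07 [644. 139.]
g2 0.03 0.05 [651. 210.]
g2 0.03 0.06 [651. 189.]
g2 0.03 0.07 [651. 168.]
```

The outer finger edge, (344,422) in the picture, casts to a tip height of about 50 mm, and the earlier grip view also puts it about 41 mm above the reported TCP. So I'll correct z by 41 mm and descend about 25 mm more.

play_rows:
  rows:
    - {"slide":[0,0,0.05],"delta_rot":[0,0,0],"fingers":1}
    - {"slide":[0,0,0.05],"delta_rot":[0,0,0],"fingers":1}
    - {"slide":[0,0,0.05],"delta_rot":[0,0,0],"fingers":1}
    - {"slide":[0,0,0.01],"delta_rot":[0,0,0],"fingers":1}
    - {"slide":[0,0,0],"delta_rot":[0,0,0],"fingers":1}

```text
time_s: 6.15
tcp_pos: [0.5529, 0.1608, -0.0164]
eef_rot: [180.0, 0.0, -29.8]
contact_force: [-0.2, -0.2, 0.2]
gripper_width: 0.0878
gripper_force: 0.0
```

play_rows:
  rows:
    - {"slide":[0,0,0],"delta_rot":[0,0,0],"fingers":-1}
    - {"slide":[0,0,0],"delta_rot":[0,0,0],"fingers":-1}
    - {"slide":[0,0,0],"delta_rot":[0,0,0],"fingers":-1}
    - {"slide":[0,0,0],"delta_rot":[0,0,0],"fingers":-1}
    - {"slide":[0,0,0],"delta_rot":[0,0,0],"fingers":-1}
    - {"slide":[0,0,0],"delta_rot":[0,0,0],"fingers":-1}
    - {"slide":[0,0,0],"delta_rot":[0,0,0],"fingers":-1}
    - {"slide":[0,0,0],"delta_rot":[0,0,0],"fingers":-1}

```text
time_s: 7.15
tcp_pos: [0.5529, 0.1608, -0.0162]
eef_rot: [180.0, 0.0, -29.8]
contact_force: [-0.6, -0.4, -0.1]
gripper_width: 0.024
gripper_force: 40.0
```

play_rows:
  rows:
    - {"slide":[0,0,0],"delta_rot":[0,0,0],"fingers":-1}
    - {"slide":[0,0,0],"delta_rot":[0,0,0],"fingers":-1}

```text
time_s: 7.4
tcp_pos: [0.5529, 0.1608, -0.0162]
eef_rot: [180.0, 0.0, -29.8]
contact_force: [-1.0, -1.3, -0.5]
gripper_width: 0.0244
gripper_force: 40.0
```

The opening is now 24 mm, so the block is gripped and the z correction holds.

play_rows:
  rows:
    - {"slide":[0,0,-0.2],"delta_rot":[0,0,0],"fingers":-1}
    - {"slide":[0,0,-0.3],"delta_rot":[0,0,0],"fingers":-1}
    - {"slide":[0,0,-0.3],"delta_rot":[0,0,0],"fingers":-1}
    - {"slide":[0.181,0.283,0],"delta_rot":[0,0,0],"fingers":-1}
    - {"slide":[0.181,0.283,0],"delta_rot":[0,0,0],"fingers":-1}
    - {"slide":[0.181,0.283,0],"delta_rot":[0,0,0],"fingers":-1}
    - {"slide":[0.181,0.283,0],"delta_rot":[0,0,0],"fingers":-1}
    - {"slide":[0.181,0.283,0],"delta_rot":[0,0,0],"fingers":-1}

```text
time_s: 8.4
tcp_pos: [0.5649, -0.0923, 0.1036]
eef_rot: [180.0, 0.0, -29.8]
contact_force: [0.9, -0.0, -2.1]
gripper_width: 0.0236
gripper_force: 40.0
```

play_rows:
  rows:
    - {"slide":[0.181,0.283,0],"delta_rot":[0,0,0],"fingers":-1}
    - {"slide":[0,0,0],"delta_rot":[0,0,-0.95],"fingers":-1}
    - {"slide":[0,0,0],"delta_rot":[0,0,-0.95],"fingers":-1}
    - {"slide":[0,0,0],"delta_rot":[0,0,-0.95],"fingers":-1}
    - {"slide":[0,0,0],"delta_rot":[0,0,-0.95],"fingers":-1}
    - {"slide":[0,0,0],"delta_rot":[0,0,-0.95],"fingers":-1}
    - {"slide":[0,0,0],"delta_rot":[0,0,-0.95],"fingers":-1}
    - {"slide":[0,0,0],"delta_rot":[0,0,-0.95],"fingers":-1}

```text
time_s: 9.4
tcp_pos: [0.5674, -0.141, 0.1034]
eef_rot: [-180.0, 0.0, 0.8]
contact_force: [0.1, -0.3, -1.4]
gripper_width: 0.0237
gripper_force: 40.0
```

play_rows:
  rows:
    - {"slide":[0,0,0],"delta_rot":[0,0,-0.46],"fingers":-1}
    - {"slide":[0,0,0],"delta_rot":[0,-0.73,0],"fingers":-1}
    - {"slide":[0,0,0],"delta_rot":[0,-0.73,0],"fingers":-1}
    - {"slide":[0,0,0],"delta_rot":[0,-0.72,0],"fingers":-1}
    - {"slide":[0,0,0],"delta_rot":[0,0,0],"fingers":-1}
    - {"slide":[0,0,0],"delta_rot":[0,0,0],"fingers":-1}

```text
time_s: 10.15
tcp_pos: [0.5675, -0.1411, 0.1034]
eef_rot: [-180.0, 10.0, 2.8]
contact_force: [0.1, 0.4, -2.0]
gripper_width: 0.024
gripper_force: 40.0
```

```bash
python3 - <<'E'
from h import *
import pickle
T=r.capture("top");S=r.capture("scene");pickle.dump((T,S),open("hov.pkl","wb"))
print(r.get_state()["contact_force"],r.get_state()["tcp_pos"],r.get_state()["moment"])
a=cv2.resize(T["image"][150:225,255:330],(400,400),interpolation=cv2.INTER_CUBIC)
b=cv2.resize(S["image"][125:205,185:265],(400,400),interpolation=cv2.INTER_CUBIC)
cv2.imwrite("pics/h1.png",np.hstack([a,b]))
E
```

```text
[-0.97604931  0.14830744 -1.80472375] [ 0.567389   -0.1411548   0.10394949] [ 0.02200096 -0.65971918  0.03811625]
```

View pics/h1.png

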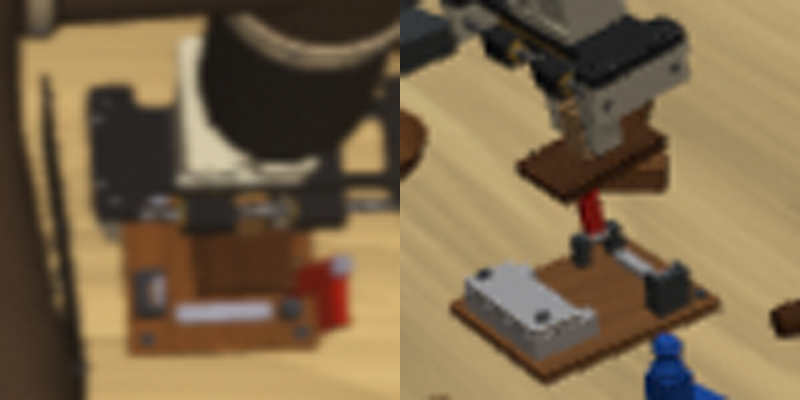

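play_rows:
  rows:
    - {"slide":[-0.063,0,0.011],"delta_rot":[0,0,0],"fingers":-1}
    - {"slide":[0.026,0,0.15],"delta_rot":[0,0,0],"fingers":-1}
    - {"slide":[0.026,0,0.15],"delta_rot":[0,0,0],"fingers":-1}
    - {"slide":[0.026,0,0.15],"delta_rot":[0,0,0],"fingers":-1}
    - {"slide":[0.024,0,0.136],"delta_rot":[0,0,0],"fingers":-1}
    - {"slide":[0,0,0],"delta_rot":[0,0,0],"fingers":-1}
    - {"slide":[0,0,0],"delta_rot":[0,0,0],"fingers":-1}

```text
time_s: 11.12
tcp_pos: [0.5583, -0.1417, 0.0156]
eef_rot: [180.0, 9.9, 2.8]
contact_force: [-0.2, 0.0, -1.1]
gripper_width: 0.0235
gripper_force: 40.0
```

```bash
python3 - <<'E'
from h import *
import pickle
T=r.capture("top");S=r.capture("scene");pickle.dump((T,S),open("low.pkl","wb"))
print(r.get_state()["contact_force"],r.get_state()["tcp_pos"],r.get_state()["moment"])
a=cv2.resize(T["image"][170:220,275:325],(400,400),interpolation=cv2.INTER_CUBIC)
b=cv2.resize(S["image"][145:205,190:250],(400,400),interpolation=cv2.INTER_CUBIC)
cv2.imwrite("pics/h2.png",np.hstack([a,b]))
E
```

```text
[ 0.05007036 -0.0055312  -0.85224465] [ 0.55868929 -0.14168163  0.01581513] [-0.00539718 -0.73306951  0.00686678]
```

View pics/h2.png

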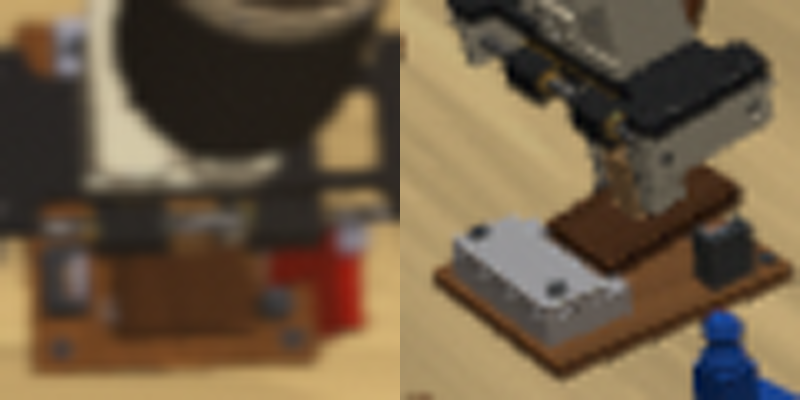

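```bash
python3 - <<'E'
from h import *
import pickle
T,S=pickle.load(open("low.pkl","rb")); T0=pickle.load(open("top.pkl","rb"))
J=np.array([.5829,-.1402]);c,s=np.cos(np.radians(2.8)),np.sin(np.radians(2.8))
def jig(w): d=w[:,:2]-J; return np.c_[d[:,0]*c+d[:,1]*s,-d[:,0]*s+d[:,1]*c]*1e3
g=T["image"].astype(int).sum(2)
for v in range(202,213): print(v,g[v,284:314].tolist())
px=(np.array([(116,300),(260,298),(118,335),(258,333)])+.5)/8-.5+[275,170]
print(jig(cast(T,px,.05)).round(1).tolist())
E
```

```text
202 [312, 298, 213, 160, 139, 122, 116, 123, 131, 133, 132, 135, 143, 151, 155, 154, 152, 149, 148, 150, 155, 168, 182, 194, 184, 153, 138, 138, 140, 143]
203 [351, 330, 242, 197, 170, 138, 130, 134, 142, 143, 142, 143, 140, 144, 146, 148, 148, 147, 148, 151, 153, 163, 186, 204, 191, 154, 142, 144, 140, 143]
204 [352, 326, 243, 205, 179, 143, 131, 138, 143, 149, 146, 142, 142, 143, 146, 147, 149, 146, 150, 149, 150, 160, 180, 197, 183, 152, 139, 145, 147, 142]
205 [329, 312, 232, 202, 177, 136, 132, 137, 143, 149, 147, 145, 142, 142, 145, 145, 147, 149, 145, 148, 151, 153, 166, 179, 182, 170, 157, 158, 170, 167]
206 [298, 283, 224, 206, 186, 146, 133, 139, 146, 148, 148, 144, 142, 145, 145, 150, 148, 147, 147, 150, 153, 154, 159, 167, 182, 199, 195, 199, 201, 191]
207 [224, 225, 213, 225, 216, 167, 140, 140, 144, 147, 150, 148, 145, 143, 147, 151, 150, 149, 148, 151, 151, 151, 144, 146, 166, 186, 193, 207, 214, 203]
208 [156, 173, 198, 233, 232, 182, 142, 139, 144, 148, 149, 150, 142, 142, 145, 149, 150, 147, 149, 149, 151, 151, 142, 135, 147, 166, 181, 200, 212, 203]
209 [158, 172, 198, 232, 235, 194, 148, 137, 147, 147, 151, 151, 143, 143, 145, 149, 147, 149, 151, 150, 154, 154, 149, 142, 146, 154, 168, 198, 215, 207]
210 [211, 208, 212, 215, 199, 164, 137, 135, 140, 144, 145, 144, 138, 135, 138, 139, 141, 143, 142, 150, 157, 164, 171, 173, 180, 184, 192, 207, 216, 212]
211 [230, 221, 215, 209, 188, 153, 129, 131, 133, 135, 138, 139, 138, 136, 135, 140, 143, 144, 146, 150, 155, 162, 177, 196, 205, 205, 199, 198, 203, 209]
212 [223, 217, 214, 211, 201, 182, 165, 163, 167, 171, 182, 184, 183, 178, 188, 195, 195, 198, 199, 199, 199, 201, 205, 210, 210, 209, 199, 191, 199, 212]
[[-49.9, 29.1], [-51.5, -31.4], [-64.7, 29.1], [-66.3, -29.6]]
```

play_rows:
  rows:
    - {"slide":[0.006,-0.003,0.035],"delta_rot":[0,0,0],"fingers":-1}
    - {"slide":[0.006,0,0.034],"delta_rot":[0,0,0],"fingers":-1}
    - {"slide":[0,0,0],"delta_rot":[0,0,0],"fingers":-1}
    - {"slide":[0,0,0],"delta_rot":[0,0,0],"fingers":-1}

```text
time_s: 11.72
tcp_pos: [0.5579, -0.1412, 0.0039]
eef_rot: [-180.0, 10.0, 2.8]
contact_force: [0.8, 0.9, -1.4]
gripper_width: 0.024
gripper_force: 40.0
```

play_rows:
  rows:
    - {"slide":[0.026,0,-0.008],"delta_rot":[0,0,0],"fingers":-1}
    - {"slide":[0.026,0,-0.005],"delta_rot":[0,0,0],"fingers":-1}
    - {"slide":[0.026,0,-0.005],"delta_rot":[0,0,0],"fingers":-1}
    - {"slide":[0,0,0],"delta_rot":[0,0,0],"fingers":-1}
    - {"slide":[0,0,0],"delta_rot":[0,0,0],"fingers":-1}

```text
time_s: 12.35
tcp_pos: [0.5698, -0.1406, 0.0046]
eef_rot: [-180.0, 10.0, 2.8]
contact_force: [1.1, -0.5, -1.4]
gripper_width: 0.0239
gripper_force: 40.0
```

play_rows:
  rows:
    - {"slide":[0.013,0,-0.002],"delta_rot":[0,0,0],"fingers":-1}
    - {"slide":[0.013,0,-0.002],"delta_rot":[0,0,0],"fingers":-1}
    - {"slide":[0,0,0],"delta_rot":[0,0,0],"fingers":-1}

```text
time_s: 12.72
tcp_pos: [0.5741, -0.1404, 0.0046]
eef_rot: [180.0, 10.0, 2.8]
contact_force: [0.3, 0.4, -2.9]
gripper_width: 0.0235
gripper_force: 40.0
```

play_rows:
  rows:
    - {"slide":[0.01,0,-0.002],"delta_rot":[0,0,0],"fingers":-1}
    - {"slide":[0,0,0],"delta_rot":[0,0,0],"fingers":-1}
    - {"slide":[0,0,0],"delta_rot":[0,0,0],"fingers":-1}

```text
time_s: 13.1
tcp_pos: [0.5753, -0.1403, 0.0046]
eef_rot: [180.0, 10.0, 2.8]
contact_force: [0.2, -0.9, -1.4]
gripper_width: 0.0238
gripper_force: 40.0
```

play_rows:
  rows:
    - {"slide":[0.01,0,-0.002],"delta_rot":[0,0,0],"fingers":-1}
    - {"slide":[0,0,0],"delta_rot":[0,0,0],"fingers":-1}
    - {"slide":[0,0,0],"delta_rot":[0,0,0],"fingers":-1}

```text
time_s: 13.48
tcp_pos: [0.5767, -0.1403, 0.0046]
eef_rot: [-180.0, 10.0, 2.8]
contact_force: [0.1, 0.1, -1.3]
gripper_width: 0.0235
gripper_force: 40.0
```

play_rows:
  rows:
    - {"slide":[0.01,0,-0.002],"delta_rot":[0,0,0],"fingers":-1}
    - {"slide":[0,0,0],"delta_rot":[0,0,0],"fingers":-1}
    - {"slide":[0,0,0],"delta_rot":[0,0,0],"fingers":-1}

```text
time_s: 13.85
tcp_pos: [0.5779, -0.1402, 0.0046]
eef_rot: [-180.0, 10.0, 2.8]
contact_force: [-4.0, -0.1, -0.4]
gripper_width: 0.0238
gripper_force: 40.0
```

play_rows:
  rows:
    - {"slide":[0.01,0,-0.002],"delta_rot":[0,0,0],"fingers":-1}
    - {"slide":[0,0,0],"delta_rot":[0,0,0],"fingers":-1}
    - {"slide":[0,0,0],"delta_rot":[0,0,0],"fingers":-1}

```text
time_s: 14.22
tcp_pos: [0.5795, -0.1401, 0.0046]
eef_rot: [-180.0, 10.0, 2.8]
contact_force: [-5.0, -0.3, -0.4]
gripper_width: 0.0241
gripper_force: 40.0
```

play_rows:
  rows:
    - {"slide":[0.01,0,-0.002],"delta_rot":[0,0,0],"fingers":-1}
    - {"slide":[0,0,0],"delta_rot":[0,0,0],"fingers":-1}
    - {"slide":[0,0,0],"delta_rot":[0,0,0],"fingers":-1}

```text
time_s: 14.6
tcp_pos: [0.5807, -0.1401, 0.0046]
eef_rot: [-180.0, 10.1, 2.8]
contact_force: [-5.7, -0.1, 0.7]
gripper_width: 0.0239
gripper_force: 40.0
```

play_rows:
  rows:
    - {"slide":[0.004,0,-0.001],"delta_rot":[0,0,0],"fingers":-1}
    - {"slide":[0,0,0],"delta_rot":[0,0,0],"fingers":-1}
    - {"slide":[0,0,0],"delta_rot":[0,0,0],"fingers":-1}

```text
time_s: 14.98
tcp_pos: [0.5811, -0.14, 0.0046]
eef_rot: [-180.0, 10.1, 2.8]
contact_force: [-5.5, -0.5, 1.4]
gripper_width: 0.024
gripper_force: 40.0
```

play_rows:
  rows:
    - {"slide":[0.0083,0,0.0124],"delta_rot":[0,0.545,0],"fingers":-1}
    - {"slide":[0.0084,0,0.0126],"delta_rot":[0,0.545,0],"fingers":-1}
    - {"slide":[0,0,0],"delta_rot":[0,0,0],"fingers":-1}
    - {"slide":[0,0,0],"delta_rot":[0,0,0],"fingers":-1}

```text
time_s: 15.48
tcp_pos: [0.5825, -0.14, 0.0002]
eef_rot: [-180.0, 5.1, 2.8]
contact_force: [-6.5, -0.0, -1.9]
gripper_width: 0.0234
gripper_force: 40.0
```

play_rows:
  rows:
    - {"slide":[0.0043,0,0.0063],"delta_rot":[0,0.27,0],"fingers":-1}
    - {"slide":[0,0,0],"delta_rot":[0,0,0],"fingers":-1}
    - {"slide":[0,0,0],"delta_rot":[0,0,0],"fingers":-1}

```text
time_s: 15.85
tcp_pos: [0.5832, -0.14, -0.0008]
eef_rot: [-180.0, 3.9, 2.8]
contact_force: [-5.1, -0.8, -2.4]
gripper_width: 0.0237
gripper_force: 40.0
```

play_rows:
  rows:
    - {"slide":[0.0043,0,0.0063],"delta_rot":[0,0.275,0],"fingers":-1}
    - {"slide":[0,0,0],"delta_rot":[0,0,0],"fingers":-1}
    - {"slide":[0,0,0],"delta_rot":[0,0,0],"fingers":-1}

```text
time_s: 16.23
tcp_pos: [0.5838, -0.1399, -0.0019]
eef_rot: [-180.0, 2.6, 2.8]
contact_force: [-5.5, -0.8, -2.3]
gripper_width: 0.0242
gripper_force: 40.0
```

play_rows:
  rows:
    - {"slide":[0.0043,0,0.0064],"delta_rot":[0,0.27,0],"fingers":-1}
    - {"slide":[0,0,0],"delta_rot":[0,0,0],"fingers":-1}
    - {"slide":[0,0,0],"delta_rot":[0,0,0],"fingers":-1}

```text
time_s: 16.6
tcp_pos: [0.5844, -0.1398, -0.0029]
eef_rot: [-180.0, 1.3, 2.8]
contact_force: [-5.3, -0.3, -2.8]
gripper_width: 0.0236
gripper_force: 40.0
```

Going in smoothly with no sill contact. I'll finish flattening, then lower gently.

play_rows:
  rows:
    - {"slide":[0.0042,0,0.0064],"delta_rot":[0,0.275,0],"fingers":-1}
    - {"slide":[0,0,0],"delta_rot":[0,0,0],"fingers":-1}
    - {"slide":[0,0,0],"delta_rot":[0,0,0],"fingers":-1}

```text
time_s: 16.98
tcp_pos: [0.585, -0.1398, -0.0039]
eef_rot: [-180.0, 0.1, 2.8]
contact_force: [-5.3, -1.0, -3.0]
gripper_width: 0.024
gripper_force: 40.0
```

play_rows:
  rows:
    - {"slide":[0,0,0.003],"delta_rot":[0,0,0],"fingers":-1}
    - {"slide":[0,0,0],"delta_rot":[0,0,0],"fingers":-1}
    - {"slide":[0,0,0],"delta_rot":[0,0,0],"fingers":-1}

```text
time_s: 17.35
tcp_pos: [0.5854, -0.1398, -0.004]
eef_rot: [-180.0, 0.0, 2.8]
contact_force: [-6.2, -0.5, -1.5]
gripper_width: 0.0238
gripper_force: 40.0
```

play_rows:
  rows:
    - {"slide":[0,0,0],"delta_rot":[0,0,0],"fingers":1}
    - {"slide":[0,0,0],"delta_rot":[0,0,0],"fingers":1}
    - {"slide":[0,0,0],"delta_rot":[0,0,0],"fingers":1}
    - {"slide":[0,0,0],"delta_rot":[0,0,0],"fingers":1}
    - {"slide":[0,0,0],"delta_rot":[0,0,0],"fingers":1}
    - {"slide":[0,0,-0.3],"delta_rot":[0,0,0],"fingers":1}
    - {"slide":[0,0,-0.4],"delta_rot":[0,0,0],"fingers":1}
    - {"slide":[0,0,-0.4],"delta_rot":[0,0,0],"fingers":1}

```text
time_s: 18.35
tcp_pos: [0.5861, -0.1399, 0.1631]
eef_rot: [180.0, 0.0, 2.8]
contact_force: [0.4, 0.1, 0.1]
gripper_width: 0.087
gripper_force: 0.0
```

play_rows:
  rows:
    - {"slide":[-0.4,0,0],"delta_rot":[0,0,0],"fingers":-1}
    - {"slide":[-0.4,0,0],"delta_rot":[0,0,0],"fingers":-1}
    - {"slide":[-0.2,0,0],"delta_rot":[0,0,0],"fingers":-1}
    - {"slide":[0,0,0],"delta_rot":[0,0,0],"fingers":-1}

```text
time_s: 18.85
tcp_pos: [0.4349, -0.1472, 0.1621]
eef_rot: [-180.0, -0.1, 2.8]
contact_force: [-0.3, -0.1, 0.5]
gripper_width: 0.0533
gripper_force: 0.0
```

```bash
python3 - <<'E'
from h import *
import pickle
T=r.capture("top");S=r.capture("scene");pickle.dump((T,S),open("seat.pkl","wb"))
a=cv2.resize(T["image"][165:225,265:325],(400,400),interpolation=cv2.INTER_CUBIC)
b=cv2.resize(S["image"][140:200,190:250],(400,400),interpolation=cv2.INTER_CUBIC)
cv2.imwrite("pics/s1.png",np.hstack([a,b]))
E
```

```text
(no output)
```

View pics/s1.png

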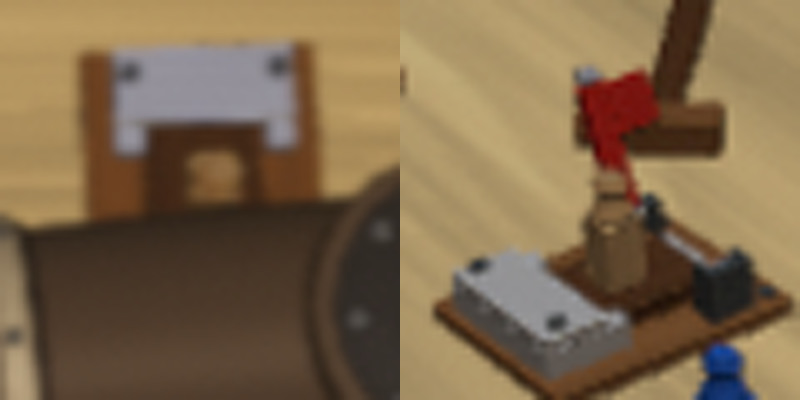

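Seated flat: the plate lies behind the sill with its nose under the overhang (scene crop, sill at (690,250)), and the gate is still open. Now to the gate's outer side with the fingers shut.

play_rows:
  rows:
    - {"slide":[0.196,0.263,0],"delta_rot":[0,0,0],"fingers":-1}
    - {"slide":[0.196,0.263,0],"delta_rot":[0,0,0],"fingers":-1}
    - {"slide":[0.196,0.263,0],"delta_rot":[0,0,0],"fingers":-1}
    - {"slide":[0,0,0.286],"delta_rot":[0,0,0],"fingers":-1}
    - {"slide":[0,0,0.286],"delta_rot":[0,0,0],"fingers":-1}
    - {"slide":[0,0,0.286],"delta_rot":[0,0,0],"fingers":-1}
    - {"slide":[0,0,0],"delta_rot":[0,0,0],"fingers":-1}
    - {"slide":[0,0,0],"delta_rot":[0,0,0],"fingers":-1}

```text
time_s: 19.95
tcp_pos: [0.5319, -0.2614, 0.0336]
eef_rot: [180.0, -0.0, 2.8]
contact_force: [0.8, 1.0, 0.0]
gripper_width: 0.0003
gripper_force: 0.0
```

play_rows:
  rows:
    - {"slide":[-0.02,-0.11,0],"delta_rot":[0,0,0],"fingers":-1}
    - {"slide":[0,-0.11,0],"delta_rot":[0,0,0],"fingers":-1}
    - {"slide":[0,-0.11,0],"delta_rot":[0,0,0],"fingers":-1}
    - {"slide":[0,-0.11,0],"delta_rot":[0,0,0],"fingers":-1}
    - {"slide":[0,-0.11,0],"delta_rot":[0,0,0],"fingers":-1}
    - {"slide":[0,0,0],"delta_rot":[0,0,0],"fingers":-1}

```text
time_s: 20.7
tcp_pos: [0.5232, -0.1772, 0.0326]
eef_rot: [-180.0, 0.0, 2.9]
contact_force: [1.1, 0.5, -1.0]
gripper_width: 0.0007
gripper_force: 0.0
```

```bash
python3 - <<'E'
from h import *
import pickle
S=r.capture("scene");pickle.dump(S,open("gate.pkl","wb"))
J=np.array([.5829,-.1402]);a=np.radians(2.8);R=np.array([[np.cos(a),-np.sin(a)],[np.sin(a),np.cos(a)]])
im=S["image"].astype(int);b,g,rr=im[...,0],im[...,1],im[...,2]
m=((rr>90)&(g<45)&(b<45)).astype(np.uint8); m[:, :190]=0; m[:, 260:]=0; m[200:]=0;m[:120]=0
ys,xs=np.nonzero(m); print(len(xs),xs.min(),xs.max(),ys.min(),ys.max(),xs.mean().round(1),ys.mean().round(1))
def P(x,y,z): return proj(S,[np.r_[J+R@[x,y],z]])[0]
for th in(2,1.6,1.3,1.0,.9,.8,.7,.5,0):
  f=lambda gx,gy,gz:P(-.038+gx,-.042+gy*np.cos(th)-gz*np.sin(th),.031+gy*np.sin(th)+gz*np.cos(th))
  print(th,"tab c",f(-.021,.059,0).round(),"bar mid",f(0,.04,0).round(),"end",f(0,.076,0).round())
E
```

```text
10 234 238 161 164 236.0 162.4
2 tab c [224. 155.] bar mid [221. 161.] end [218. 152.]
1.6 tab c [227. 156.] bar mid [223. 162.] end [222. 153.]
1.3 tab c [230. 158.] bar mid [225. 164.] end [226. 156.]
1.0 tab c [233. 161.] bar mid [227. 166.] end [229. 160.]
0.9 tab c [234. 163.] bar mid [227. 167.] end [230. 162.]
0.8 tab c [234. 164.] bar mid [228. 168.] end [231. 164.]
0.7 tab c [235. 165.] bar mid [228. 169.] end [232. 166.]
0.5 tab c [236. 168.] bar mid [229. 171.] end [234. 170.]
0 tab c [238. 176.] bar mid [230. 176.] end [236. 180.]
```

play_rows:
  rows:
    - {"slide":[0,-0.1,0],"delta_rot":[0,0,0],"fingers":-1}
    - {"slide":[0,-0.1,0],"delta_rot":[0,0,0],"fingers":-1}
    - {"slide":[0,-0.1,0],"delta_rot":[0,0,0],"fingers":-1}
    - {"slide":[0,0,0.06],"delta_rot":[0,0,0],"fingers":-1}
    - {"slide":[0,0,0.06],"delta_rot":[0,0,0],"fingers":-1}
    - {"slide":[0,0,0.04],"delta_rot":[0,0,0],"fingers":-1}
    - {"slide":[0,0,0],"delta_rot":[0,0,0],"fingers":-1}

```text
time_s: 21.62
tcp_pos: [0.5209, -0.1339, 0.0083]
eef_rot: [-180.0, 0.1, 2.8]
contact_force: [-1.0, 1.9, 1.3]
gripper_width: 0.0006
gripper_force: 1.0
```

play_rows:
  rows:
    - {"slide":[0,0,0.02],"delta_rot":[0,0,0],"fingers":-1}
    - {"slide":[0,0,0],"delta_rot":[0,0,0],"fingers":-1}

```text
time_s: 21.88
tcp_pos: [0.5215, -0.134, 0.0058]
eef_rot: [-180.0, -0.0, 2.8]
contact_force: [-0.1, 1.7, 3.6]
gripper_width: 0.0007
gripper_force: 1.5
```

play_rows:
  rows:
    - {"slide":[0,0,0.013],"delta_rot":[0,0,0],"fingers":-1}
    - {"slide":[0,0,0],"delta_rot":[0,0,0],"fingers":-1}

```text
time_s: 22.12
tcp_pos: [0.5212, -0.134, 0.0033]
eef_rot: [180.0, 0.0, 2.8]
contact_force: [0.2, 0.3, 1.3]
gripper_width: 0.0003
gripper_force: 0.2
```

play_rows:
  rows:
    - {"slide":[0,0,0.013],"delta_rot":[0,0,0],"fingers":-1}
    - {"slide":[0,0,0],"delta_rot":[0,0,0],"fingers":-1}

```text
time_s: 22.38
tcp_pos: [0.5207, -0.1339, 0.0012]
eef_rot: [180.0, 0.1, 2.8]
contact_force: [0.3, -0.2, 0.2]
gripper_width: 0.0004
gripper_force: 0.0
```

play_rows:
  rows:
    - {"slide":[0,0,0.01],"delta_rot":[0,0,0],"fingers":-1}
    - {"slide":[0,0,0],"delta_rot":[0,0,0],"fingers":-1}

```text
time_s: 22.62
tcp_pos: [0.5211, -0.1339, 0.0005]
eef_rot: [180.0, 0.0, 2.8]
contact_force: [-1.5, 1.2, 3.5]
gripper_width: 0.0005
gripper_force: 2.1
```

play_rows:
  rows:
    - {"slide":[0,0,0.01],"delta_rot":[0,0,0],"fingers":-1}
    - {"slide":[0,0,0],"delta_rot":[0,0,0],"fingers":-1}

```text
time_s: 22.88
tcp_pos: [0.5212, -0.1339, 0.0002]
eef_rot: [180.0, -0.0, 2.8]
contact_force: [-5.6, 1.9, 17.3]
gripper_width: 0.0005
gripper_force: 8.9
```

play_rows:
  rows:
    - {"slide":[0,0,0.01],"delta_rot":[0,0,0],"fingers":-1}
    - {"slide":[0,0,0],"delta_rot":[0,0,0],"fingers":-1}

```text
time_s: 23.12
tcp_pos: [0.5213, -0.1339, -0.0001]
eef_rot: [180.0, -0.0, 2.9]
contact_force: [-10.5, 3.8, 30.0]
gripper_width: 0.0007
gripper_force: 15.5
```

play_rows:
  rows:
    - {"slide":[0,0,0.01],"delta_rot":[0,0,0],"fingers":-1}
    - {"slide":[0,0,0],"delta_rot":[0,0,0],"fingers":-1}

```text
time_s: 23.38
tcp_pos: [0.5214, -0.1339, -0.0004]
eef_rot: [179.9, -0.1, 2.9]
contact_force: [-14.5, 7.0, 43.3]
gripper_width: 0.0009
gripper_force: 22.2
```

Force is up to 43 N with no movement, so I'm backing off to look. The gate may already be shut.

play_rows:
  rows:
    - {"slide":[0,0,-0.04],"delta_rot":[0,0,0],"fingers":-1}
    - {"slide":[0,0,-0.3],"delta_rot":[0,0,0],"fingers":-1}
    - {"slide":[0,0,-0.4],"delta_rot":[0,0,0],"fingers":-1}
    - {"slide":[-0.3,0,-0.2],"delta_rot":[0,0,0],"fingers":-1}
    - {"slide":[-0.3,0,0],"delta_rot":[0,0,0],"fingers":-1}
    - {"slide":[0,0,0],"delta_rot":[0,0,0],"fingers":-1}

```text
time_s: 24.12
tcp_pos: [0.4287, -0.1383, 0.1372]
eef_rot: [-180.0, -0.1, 2.8]
contact_force: [1.2, 0.2, 0.1]
gripper_width: 0.0005
gripper_force: 0.0
```

```bash
python3 - <<'E'
from h import *
import pickle
T=r.capture("top");S=r.capture("scene");pickle.dump((T,S),open("shut.pkl","wb"))
J=np.array([.5829,-.1402]);a=np.radians(2.8);R=np.array([[np.cos(a),-np.sin(a)],[np.sin(a),np.cos(a)]])
f=lambda gx,gy,gz,th:proj(S,[np.r_[J+R@[-.038+gx,-.042+gy*np.cos(th)-gz*np.sin(th)],.031+gy*np.sin(th)+gz*np.cos(th)]])[0]
for th in(.3,.15,0): print(th,[((f(*p,th)-[200,145])*10+4.5).round().tolist() for p in((-.036,.044,.005),(-.036,.074,.005),(-.006,.074,.005),(.008,.076,.005),(-.036,.074,-.005))])
cv2.imwrite("pics/z1.png",np.hstack([cv2.resize(S["image"][145:205,200:250],(500,600),interpolation=cv2.INTER_CUBIC),cv2.resize(T["image"][165:225,275:305],(300,600),interpolation=cv2.INTER_CUBIC)]))
E
```

```text
0.3 [[383.0, 239.0], [429.0, 248.0], [362.0, 275.0], [333.0, 288.0], [435.0, 274.0]]
0.15 [[387.0, 256.0], [435.0, 276.0], [368.0, 304.0], [340.0, 318.0], [439.0, 302.0]]
0 [[390.0, 273.0], [439.0, 304.0], [372.0, 332.0], [344.0, 347.0], [440.0, 328.0]]
```

View pics/z1.png

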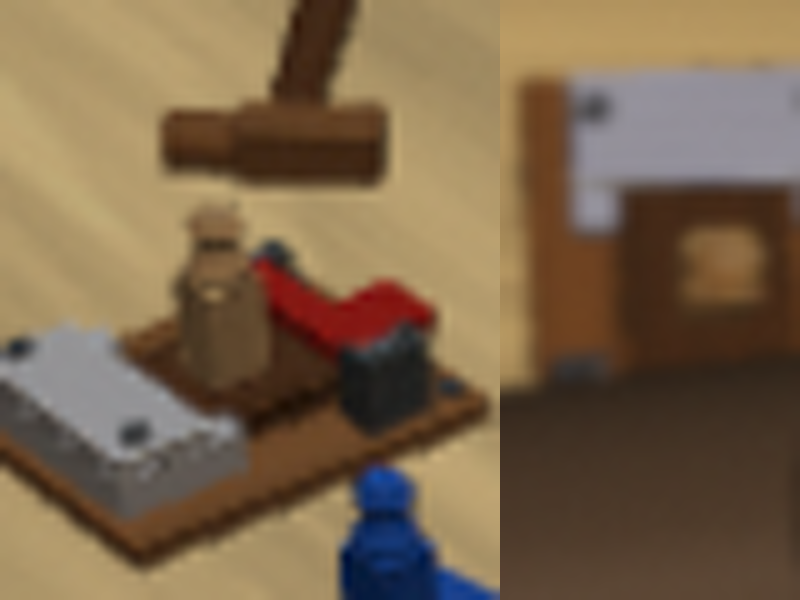

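The picture shows the red tab's corners at about (435,310) and (385,280). That matches the predicted shut positions (439,304) and (390,273); at 0.15 rad they would be 20–28 px higher. The force drop followed by a hard stop fits the tongue having snapped, and the arm is clear, so I'm handing in.

```bash
python3 -c "
from plant import r
print(r.close_job())"
```

```text
the job is handed in; nothing more can be done
None
```

I handed the job in with the carrier seated flat and let go and the gate shut. The last picture confirms the gate, but I judged the tongue latched from the force drop and hard stop, not by sight. My last press on the tab reached about 43 N against that stop, over the roughly 12 N it needs and possibly the 40 N limit. No verdict came back.

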